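# Find the coaster that still grips, and stand the mug on it

### The arm

A 6-joint arm with a two-finger parallel gripper is mounted at the origin on the work surface. World frame = base frame: x ahead of the robot, y to its left, z up, the work surface at z = 0. Lengths are in m, angles in degrees, forces in N, time in s.
With the tool pointing down it reaches from about 0.275 to 0.875 m from the base axis. Payload 12.5 kg.
Tool frame: the origin (TCP) lies on the front face of the gripper's body, between the roots of the fingers; the fingertips stand 73 mm ahead of it and the grasp point (between the pads) lies 54 mm ahead of it; z points along the fingers, y is the line along which they close (so a half turn about z gives the same grasp; the last joint's range is limited). The gripper opens to 85 mm and grips with 20 to 120 N. Pads are 22 mm wide; open, the fingers measure 114 mm over their backs; the gripper's body (76 mm by 85 mm) begins 54 mm behind the grasp point. The pads swing forward as they close: fully open they stand 13 mm farther back than shut.
Start: joints at [-75.378, 20.094, 94.641, -0, 65.266, -4.847], TCP at [0.183, -0.519, 0.304] pointing down, gripper open.
Joint ranges: [-157.81, 157.81], [-45, 120.19], [0.68, 151.7], [-89.99, 269.99], [4.06, 180], [-164.3, 164.3]. Speed limits (degrees/s): [127.2, 127.2, 159.86, 180, 180, 180].

### API

Orientations are given as a 3x3 rotation matrix whose columns are the frame's x, y, z axes.
In Python, from station import get_obs, snapshot, close_job, silhouettes, spot_point gives the robot as it stands. The module is installed in compiled form; this text tells all that it offers.
- The arm moves only by the shell command python3 -m pendant 'ROWS' [FORCE]. ROWS is JSON, one flat list of numbers, 7 for each row, row after row: the shift along the tool's x, y, z in m, then the turn, a rotation vector about the tool's x, y, z in degrees, then the opening, from 0 (shut) to 1 (fully open). In form: [x, y, z, wx, wy, wz, fingers, x, y, z, wx, wy, wz, fingers, ...]. A call has exactly 8 rows; each row is the pose to reach, as a shift and turn from the pose commanded when the call began, along the tool's axes at that moment; what a row does not reach only later rows make up. A row lasts 1/12 s, in which the tool goes at most 41.7 mm and 7.16 degrees, less where a joint would pass 70% of its speed; a pose out of reach is approached as far as the arm can. A call with a gripper value outside its range is refused whole. The fingers move at their own pace and stop on an object; FORCE is the grip in N (left out, the last holds). Time passes only in rows, so rows that repeat a pose let the fingers close, or fill a call up. It gives the time, the measured TCP pose, the force, the opening and the grip force at its end, in the units of the state.
- get_obs(): the state, without advancing time (a new reading comes with each control period).
- snapshot(name): name is "side" or "top"; returns a dict with "color" (384x512x3 uint8, red, green, blue), "fx", "fy", "cx", "cy" (pixels), "k1" (the pictures are not rectified: a ray, as slopes to the right and down, at radius r is drawn at 1 + k1 r^2 times it, then the intrinsics apply), "rvec" (rotation vector, rad) and "tvec" (3), from world to camera coordinates, as OpenCV has them. Camera axes: x right, y down, z forward; pixel columns grow to the right and rows downward; lengths in m; the calibration is good to about 2 mm. A picture is of the moment at which its call begins. There is no depth.
- close_job(): hands the job in; it is judged then, once.
Trained networks look in the newest picture that a camera, given by its name, has taken for a name from the list of things; names that differ only in an ending like _2 or _b are one class to them, and where a whole thing is asked for, a point or a joint stands for the part that bears it (a point fixed in the world has none). Each returns a list of dicts, best first, with "p" (0 to 1); they miss things now and then, are a little off and sometimes report something else, mostly with a low value. They report only what shows in the picture. A call takes as long as a camera call.
- silhouettes(camera, name): "mask" (384x512 bool, what is visible of it).
- spot_point(camera, name): "xyz" ([x, y, z] in m, in world coordinates, good to about 4 mm: a listed point, or the origin of a listed thing).
The state is a dict: "time_s": time; "qpos": joint angles; "joint_vel": joint speeds; "joint_efforts": joint torques, N m; "ee_pos": TCP position; "orientation": TCP orientation; "force": force on the tool from outside, world axes, zero at the start; "ft_torque": the same for the moment, N m; "gripper_width": finger opening in m; "finger_force": force on a finger pad.
Only numpy, scipy, OpenCV 4.12 (cv2) and the standard library are available. Lean on these libraries where they do the work, as an engineer would, in place of code of your own. Each camera call takes 0.05 s, during which the arm holds its last target. There are 200 camera calls.

### The job

The non-slip discs under two of these three wooden coasters have gone slick, and you cannot tell which by eye. Press a fingertip lightly into each coaster in turn and drag it about 4 cm across the stool top to feel how hard it drags, without pressing hard, lifting or tipping it; when all three have been tried, take the mug off the saucer and stand it upright in the recess of the coaster that grips best. Leave the coasters flat on the stool, and do not disturb the flask, the sugar dispenser or the saucer.

Things in the scene. Friction and masses are not known exactly. Their poses are not given: they have to be found in the camera images.
- coaster_1: turned light-wood coaster, one of three that look alike: disc 88 mm across, 14 mm high in all, with a raised rim 9 mm wide round a flat recess 70 mm across and 6 mm deep, recess floor 8 mm above the stool top. 60 to 130 g, whatever its grip. Origin: centre of its footprint at the level of the stool top; z up. It starts left of the middle one.
- coaster_2: turned light-wood coaster, one of three that look alike: disc 88 mm across, 14 mm high in all, with a raised rim 9 mm wide round a flat recess 70 mm across and 6 mm deep, recess floor 8 mm above the stool top. 60 to 130 g, whatever its grip. Origin: centre of its footprint at the level of the stool top; z up. It starts nearest the robot. See coaster_3 for the undersides.
- coaster_3: turned light-wood coaster, same shape and origin as coaster_1; it starts on the right. In the underside of each coaster lies a 62 mm non-slip disc on which it stands, unseen. In a different coaster each time it is disc_grippy (drag roughly 0.7 to 0.9 of the load on it); the other two are slick (roughly 0.1 to 0.2).
- mug_mid (a point): white ceramic mug standing upright, 62 mm across (58 mm at its foot), 80 mm high, wall 4 mm, about 240 g; this point is on its axis half-way up, 40 mm above its underside. Its handle, a loop of 8 mm bar, stands out to 58 mm from the axis along the mug's own +y (z is up). It starts in the middle of the saucer.
- saucer: stainless steel saucer, 116 mm across, 13 mm high at the rim, its flat floor 4 mm above the stool top. Origin: centre of its underside.
- stool: round coral-red plastic stool, fixed; flat smooth seat 420 mm across. Origin: centre of the seat's top, at the height of the robot's base. All the things stand on it. Its own x points roughly away from the robot, from the coasters (the middle one nearest the robot, the others either side of it) towards the saucer (yawed by up to 0.3 rad).
- flask: turquoise vacuum flask with a grey press-button lid and a side handle pointing away from the robot, 76 mm across (110 mm with the handle), 235 mm high; loose, stands on one side of the saucer. Origin: centre of its underside.
- sugar: clear plastic sugar dispenser with a steel pouring cap, 64 mm across, 155 mm high, empty; loose, stands on the other side of the saucer. Origin: centre of its underside.

How it is judged:
By the outcome, as a careful person would: the job done as asked, in the order asked, and still so for the second after the job is handed in, with the robot touching nothing.
It also fails if it takes over 67 s, if anything falls off the work surface, if the arm or the gripper's body presses on something with over 40 N, if the wrist force passes 120 N, or if a joint passes its speed limit or range.

## Working session

There is one attempt and no reset: what is moved stays moved. The work goes in short steps, Python scripts to look and compute and a shell command to move; the robot and the scene stay as the last step left them, time stands still between calls to the robot, and variables do not carry over. Pictures are saved under pics/ and viewed, at most 12 in all, crops included, and the job is handed in when it is done.

```bash
mkdir -p pics; cat > h.py <<'E'
from station import *
import numpy as np, cv2
def look(cam,fn=None):
    s=snapshot(cam)
    if fn: cv2.imwrite('pics/'+fn,s['color'][:,:,::-1])
    return s
def togo(p):
    o=get_obs(); R=np.array(o['orientation']); return R.T@(np.array(p)-np.array(o['ee_pos']))
E
python3 - <<'E'
from h import *
o=get_obs()
print({k:np.round(v,3).tolist() for k,v in o.items()})
for c in ('side','top'):
    look(c,c+'0.png')
    for n in ('coaster_1','mug_mid','saucer','stool','flask','sugar'):
        print(c,n,[(round(d['p'],2),np.round(d['xyz'],3).tolist()) for d in spot_point(c,n)][:4])
E
```

```text
{'time_s': 0.0, 'qpos': [-75.379, 20.125, 94.678, -0.001, 65.267, -4.847], 'joint_vel': [0.114, -0.01, -0.051, -0.061, 0.033, -0.047], 'joint_efforts': [0.002, -50.611, -29.14, 0.0, 0.005, 0.0], 'ee_pos': [0.183, -0.518, 0.303], 'orientation': [[0.943, 0.333, -0.0], [0.333, -0.943, 0.001], [0.0, -0.001, -1.0]], 'force': [0.435, -0.007, -0.119], 'ft_torque': [-0.001, -0.032, 0.012], 'finger_force': 0.0, 'gripper_width': 0.085}
side coaster_1 [(0.92, [0.51, 0.052, 0.0]), (0.85, [0.534, -0.075, -0.001]), (0.83, [0.584, 0.15, 0.002])]
side mug_mid [(0.55, [0.694, 0.018, 0.043])]
side saucer []
side stool [(0.66, [0.594, 0.029, 0.0])]
side flask [(0.56, [0.688, 0.15, 0.001])]
side sugar [(0.64, [0.634, -0.132, 0.0])]
top coaster_1 [(0.88, [0.58, 0.145, 0.009]), (0.75, [0.509, 0.053, 0.001]), (0.62, [0.533, -0.073, -0.003])]
top mug_mid [(0.61, [0.692, 0.022, 0.046]), (0.57, [0.505, 0.049, 0.001])]
top saucer [(0.96, [0.698, 0.012, -0.001])]
top stool [(0.88, [0.599, 0.026, 0.002])]
top flask [(0.71, [0.699, 0.155, -0.004])]
top sugar [(0.57, [0.636, -0.13, 0.002])]
```

```bash
python3 -c "
import cv2,numpy as np
a=cv2.imread('pics/side0.png');b=cv2.imread('pics/top0.png')
cv2.imwrite('pics/both0.png',cv2.resize(np.hstack([a,b]),(800,300)))"
```

```text
(no output)
```

View pics/top0.png

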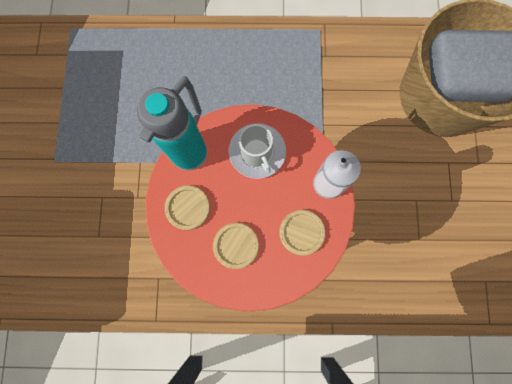

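View pics/side0.png

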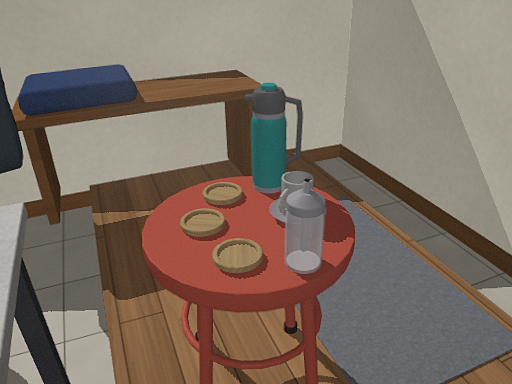

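The top view shows the coasters at about (187,207), (236,245) and (303,232). The mug is at (257,146) with its handle pointing down-right to (268,170), which is back towards the robot. The flask is at (185,150) and the sugar at (330,180). The side view agrees with this. I'll test coaster 3 first with the fingers shut.

```bash
python3 -m pendant '[0.035,-0.023,0,0,0,0,0, 0.07,-0.046,0.005,0,0,0,0, 0.105,-0.069,0.01,0,0,0,0, 0.14,-0.092,0.015,0,0,0,0, 0.175,-0.115,0.02,0,0,0,0, 0.21,-0.138,0.025,0,0,0,0, 0.24,-0.157,0.03,0,0,0,0, 0.264,-0.173,0.03,0,0,0,0]' 40
python3 - <<'E'
from h import *
print(togo([0.521,-0.074,0.115]),get_obs()['time_s'])
look('side');look('top')
for n in ('coaster_1','saucer','mug_mid'):
  for c in ('top','side'):
    for d in silhouettes(c,n)[:3]:
        m=d['mask'];ys,xs=np.nonzero(m);print(c,n,round(d['p'],2),m.sum(),xs.min(),xs.max(),ys.min(),ys.max())
E
```

```text
time_s: 1.37
ee_pos: [0.3756, -0.2649, 0.2733]
orientation: [[0.943, 0.334, -0.0], [0.334, -0.943, 0.001], [-0.0, -0.001, -1.0]]
force: [0.3, 0.1, -0.1]
gripper_width: 0.0001
finger_force: 0.0
[ 0.20088109 -0.13124896  0.15836915] 1.3667
top coaster_1 0.84 1634 280 325 210 255
top coaster_1 0.57 1584 165 209 186 229
top coaster_1 0.57 1661 213 258 224 268
side coaster_1 0.97 989 181 224 208 236
side coaster_1 0.77 664 204 242 183 203
side coaster_1 0.75 1378 213 262 239 272
side saucer 0.55 174 270 284 200 220
top mug_mid 0.61 1249 239 273 124 172
side mug_mid 0.84 701 279 313 171 215
```

```bash
cat >> h.py <<'E'
def unproj(s,uv,z):
    K=np.array([[s['fx'],0,s['cx']],[0,s['fy'],s['cy']],[0,0,1]])
    x=cv2.undistortPoints(np.array([[uv]],float),K,np.array([s['k1'],0,0,0.]))[0,0]
    R=cv2.Rodrigues(np.array(s['rvec']))[0];t=np.array(s['tvec'])
    c=-R.T@t;d=R.T@np.array([x[0],x[1],1]);return c+d*(z-c[2])/d[2]
def coasters(cam='top'):
    s=look(cam);r=[]
    for d in silhouettes(cam,'coaster_1')[:3]:
        P,_=cv2.findContours(d['mask'].astype(np.uint8),0,2);P=max(P,key=len)[:,0]
        W=np.array([unproj(s,p,0.012)[:2] for p in P]).astype(np.float32)
        (c,rad)=cv2.minEnclosingCircle(W);r.append((round(d['p'],2),np.round(W.min(0)/2+W.max(0)/2,3).tolist(),round(rad,3)))
    return r
E
python3 -m pendant '[0.03,-0.02,0.01,0,0,0,0, 0.06,-0.04,0.03,0,0,0,0, 0.09,-0.06,0.05,0,0,0,0, 0.12,-0.08,0.07,0,0,0,0, 0.15,-0.1,0.09,0,0,0,0, 0.175,-0.115,0.115,0,0,0,0, 0.2,-0.131,0.14,0,0,0,0, 0.201,-0.131,0.158,0,0,0,0]'
python3 - <<'E'
from h import *
print(coasters('top'),coasters('side'))
E
```

```text
time_s: 2.43
ee_pos: [0.5222, -0.0746, 0.114]
orientation: [[0.942, 0.335, 0.0], [0.335, -0.942, 0.0], [0.001, -0.0, -1.0]]
force: [-0.8, 0.3, -0.1]
gripper_width: 0.0003
finger_force: 0.0
[(0.95, [0.5090000033378601, 0.052000001072883606], 0.044), (0.85, [0.5820000171661377, 0.14800000190734863], 0.045)] [(0.96, [0.49900001287460327, 0.04699999839067459], 0.051), (0.7, [0.5350000262260437, -0.0820000022649765], 0.05), (0.45, [0.6899999976158142, -0.024000000208616257], 0.17)]
```

```bash
python3 -m pendant '[0,0,0.008,0,0,0,0, 0,0,0.016,0,0,0,0, 0,0,0.024,0,0,0,0, 0,0,0.027,0,0,0,0, 0,0,0.029,0,0,0,0, 0,0,0.03,0,0,0,0, 0,0,0.031,0,0,0,0, 0,0,0.031,0,0,0,0]'
python3 -c "
from h import *
s=look('side');i=s['color'][:,:,::-1][120:320,130:390];t=look('top')['color'][:,:,::-1][100:300,130:390]
cv2.imwrite('pics/a.png',cv2.resize(np.hstack([i,t]),(780,300),interpolation=2))
for k in range(3):
  o=get_obs();print(o['force'],o['ee_pos'],o['time_s']);look('side')"
```

```text
time_s: 3.3
ee_pos: [0.5205, -0.0769, 0.0849]
orientation: [[0.943, 0.333, 0.0], [0.333, -0.943, -0.0], [0.0, 0.0, -1.0]]
force: [0.3, -0.2, 0.3]
gripper_width: -0.0002
finger_force: 0.0
[-0.21817703 -0.51784357 -0.07676167] [ 0.520522   -0.07693209  0.08504852] 3.4
[ 0.81045835 -0.33371575  1.19319593] [ 0.5205462  -0.07691613  0.08509803] 3.45
[-0.37590128  0.37989104  0.45493644] [ 0.52050501 -0.07694612  0.08505912] 3.5
```

View pics/a.png

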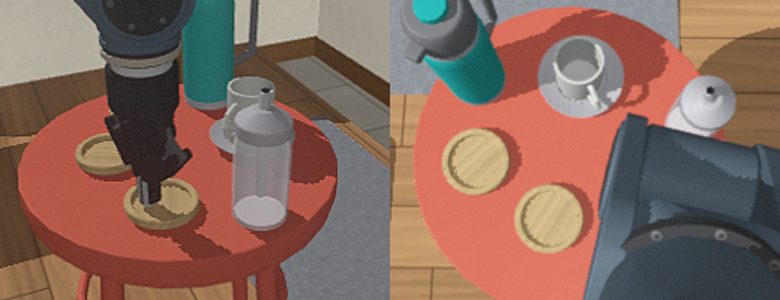

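The tip (at about 150,200 in the side crop) hangs inside coaster 3's recess, toward its near side. Next I'll lower it gently until it touches.

```bash
python3 -m pendant '[0,0,0.001,0,0,0,0, 0,0,0.002,0,0,0,0, 0,0,0.003,0,0,0,0, 0,0,0.0035,0,0,0,0, 0,0,0.004,0,0,0,0, 0,0,0.0045,0,0,0,0, 0,0,0.0045,0,0,0,0, 0,0,0.0045,0,0,0,0]'
python3 -c "
from h import *
F=[]
for k in range(3):
  look('side');F.append(get_obs()['force'])
print(np.mean(F,0),get_obs()['ee_pos'])"
```

```text
time_s: 4.22
ee_pos: [0.5205, -0.0769, 0.0804]
orientation: [[0.943, 0.333, 0.0], [0.333, -0.943, -0.0], [0.0, 0.0, -1.0]]
force: [-0.7, -0.0, -0.1]
gripper_width: 0.0
finger_force: 0.2
[-0.37767052  0.13844889  0.46488084] [ 0.52042522 -0.07690257  0.08040015]
```

```bash
python3 -m pendant '[0,0,0.0003,0,0,0,0, 0,0,0.0006,0,0,0,0, 0,0,0.0009,0,0,0,0, 0,0,0.001,0,0,0,0, 0,0,0.001,0,0,0,0, 0,0,0.001,0,0,0,0, 0,0,0.001,0,0,0,0, 0,0,0.001,0,0,0,0]'
cat >> h.py <<'E'
def F():
    f=[]
    for k in range(4): look('side');f.append(get_obs()['force'])
    print(np.mean(f,0).round(2),np.round(get_obs()['ee_pos'],4))
E
python3 -c "
from h import *
F()"
```

```text
time_s: 5.03
ee_pos: [0.5205, -0.077, 0.0798]
orientation: [[0.943, 0.333, 0.0], [0.333, -0.943, -0.0], [0.0, 0.0, -1.0]]
force: [-1.9, 0.4, 8.6]
gripper_width: -0.0003
finger_force: 4.1
[-2.4   0.63  7.78] [ 0.5205 -0.0769  0.0798]
```

```bash
python3 -m pendant '[-0.002,-0.0007,-0.0001,0,0,0,0, -0.005,-0.0018,-0.0001,0,0,0,0, -0.008,-0.0028,-0.0001,0,0,0,0, -0.011,-0.0039,-0.0001,0,0,0,0, -0.014,-0.0049,-0.0001,0,0,0,0, -0.017,-0.006,-0.0001,0,0,0,0, -0.02,-0.0071,-0.0001,0,0,0,0, -0.022,-0.0078,-0.0001,0,0,0,0]'
python3 -c "
from h import *
F()"
```

```text
time_s: 5.9
ee_pos: [0.4974, -0.0771, 0.0799]
orientation: [[0.943, 0.333, 0.002], [0.333, -0.943, -0.0], [0.002, 0.001, -1.0]]
force: [2.6, -1.1, 5.9]
gripper_width: -0.0002
finger_force: 2.8
[-0.85 -0.56  8.71] [ 0.4968 -0.077   0.0798]
```

```bash
python3 -m pendant '[-0.003,-0.0011,0.0,0,0,0,0, -0.006,-0.0021,0.0,0,0,0,0, -0.009,-0.0032,0.0,0,0,0,0, -0.012,-0.0042,0.0,0,0,0,0, -0.015,-0.0053,0.0,0,0,0,0, -0.018,-0.0064,0.0,0,0,0,0, -0.021,-0.0074,0.0,0,0,0,0, -0.024,-0.0085,0.0,0,0,0,0]'
python3 -c "
from h import *
F();i=look('side')['color'][:,:,::-1][120:320,130:390];print(coasters('side'))
cv2.imwrite('pics/b.png',cv2.resize(i,(520,400),interpolation=2))"
```

```text
time_s: 6.77
ee_pos: [0.4721, -0.0771, 0.0799]
orientation: [[0.943, 0.333, 0.002], [0.333, -0.943, -0.001], [0.002, 0.001, -1.0]]
force: [2.9, -0.3, 6.1]
gripper_width: 0.0003
finger_force: 2.7
[-1.59 -0.81  8.66] [ 0.4712 -0.0769  0.0797]
[(0.96, [0.5910000205039978, 0.14100000262260437], 0.052), (0.64, [0.4860000014305115, -0.08500000089406967], 0.051)]
```

View pics/b.png

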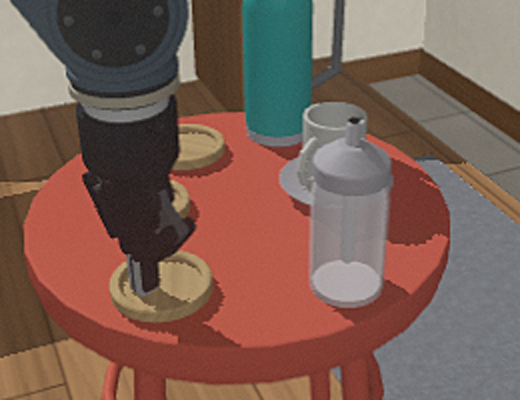

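Coaster 3 followed the finger by about 45 mm and is still flat. On to coaster 2.

```bash
python3 -m pendant '[0,0,-0.03,0,0,0,0, 0.02,-0.033,-0.03,0,0,0,0, 0.04,-0.067,-0.03,0,0,0,0, 0.0605,-0.1,-0.03,0,0,0,0, 0.0675,-0.113,-0.03,0,0,0,0, 0.0675,-0.113,-0.02,0,0,0,0, 0.0675,-0.113,-0.008,0,0,0,0, 0.0675,-0.113,-0.003,0,0,0,0]'
python3 -m pendant '[0,0,0.0015,0,0,0,0, 0,0,0.002,0,0,0,0, 0,0,0.0025,0,0,0,0, 0,0,0.0028,0,0,0,0, 0,0,0.003,0,0,0,0, 0,0,0.003,0,0,0,0, 0,0,0.003,0,0,0,0, 0,0,0.003,0,0,0,0]'
python3 -c "
from h import *
F()"
```

```text
time_s: 7.78
ee_pos: [0.4963, 0.0517, 0.0807]
orientation: [[0.943, 0.334, -0.003], [0.334, -0.943, -0.0], [-0.003, -0.001, -1.0]]
force: [-1.0, -0.5, -1.3]
gripper_width: -0.0001
finger_force: 0.0
time_s: 8.45
ee_pos: [0.4966, 0.0514, 0.0797]
orientation: [[0.943, 0.332, -0.003], [0.332, -0.943, 0.0], [-0.002, -0.001, -1.0]]
force: [-5.6, 1.8, 10.8]
gripper_width: -0.0
finger_force: 5.6
[-6.14  2.48 10.83] [0.4966 0.0514 0.0797]
```

```bash
python3 -m pendant '[-0.002,-0.0007,-0.0002,0,0,0,0, -0.005,-0.0018,-0.0002,0,0,0,0, -0.008,-0.0028,-0.0002,0,0,0,0, -0.011,-0.0039,-0.0002,0,0,0,0, -0.014,-0.0049,-0.0002,0,0,0,0, -0.017,-0.006,-0.0002,0,0,0,0, -0.02,-0.0071,-0.0002,0,0,0,0, -0.022,-0.0078,-0.0002,0,0,0,0]'
python3 -m pendant '[-0.003,-0.0011,0.0,0,0,0,0, -0.006,-0.0021,0.0,0,0,0,0, -0.009,-0.0032,0.0,0,0,0,0, -0.012,-0.0042,0.0,0,0,0,0, -0.015,-0.0053,0.0,0,0,0,0, -0.018,-0.0064,0.0,0,0,0,0, -0.02,-0.0071,0.0,0,0,0,0, -0.021,-0.0074,0.0,0,0,0,0]'
python3 -c "
from h import *
F();print(coasters('side'),coasters('top'))"
```

```text
time_s: 9.32
ee_pos: [0.4742, 0.0521, 0.0798]
orientation: [[0.943, 0.333, 0.001], [0.333, -0.943, 0.0], [0.001, 0.0, -1.0]]
force: [3.7, -0.2, 5.6]
gripper_width: 0.0
finger_force: 3.0
time_s: 9.98
ee_pos: [0.4517, 0.0522, 0.0798]
orientation: [[0.943, 0.333, 0.0], [0.333, -0.943, 0.0], [0.0, 0.0, -1.0]]
force: [4.0, 0.6, 5.3]
gripper_width: -0.0002
finger_force: 3.4
[ 2.31 -0.15  6.49] [0.4515 0.0522 0.0797]
[(0.7, [0.4729999899864197, 0.04600000008940697], 0.051), (0.63, [0.5820000171661377, 0.14300000667572021], 0.054)] [(0.9, [0.5830000042915344, 0.14800000190734863], 0.045), (0.69, [0.6990000009536743, 0.013000000268220901], 0.058), (0.46, [0.5139999985694885, 0.050999999046325684], 0.02)]
```

```bash
python3 -m pendant '[0,0,-0.03,0,0,0,0, 0.035,-0.013,-0.03,0,0,0,0, 0.07,-0.026,-0.03,0,0,0,0, 0.105,-0.039,-0.03,0,0,0,0, 0.14,-0.052,-0.03,0,0,0,0, 0.14,-0.052,-0.02,0,0,0,0, 0.14,-0.052,-0.008,0,0,0,0, 0.14,-0.052,-0.003,0,0,0,0]'
python3 -c "
from h import *
F();a=look('side');b=look('top');print(coasters('side'),coasters('top'))
cv2.imwrite('pics/c.png',cv2.resize(np.hstack([x['color'][100:320,130:390,::-1] for x in (a,b)]),(780,330),interpolation=2))"
```

```text
time_s: 11.05
ee_pos: [0.5643, 0.1474, 0.08]
orientation: [[0.943, 0.334, -0.006], [0.334, -0.943, -0.001], [-0.006, -0.001, -1.0]]
force: [-0.9, 0.3, 10.2]
gripper_width: 0.0004
finger_force: 6.2
[-0.21 -0.07  0.28] [0.5656 0.1471 0.0822]
[(0.92, [0.4699999988079071, 0.04699999839067459], 0.051), (0.61, [0.5809999704360962, 0.14100000262260437], 0.052), (0.61, [0.48500001430511475, -0.08100000023841858], 0.051)] [(0.93, [0.4869999885559082, -0.07699999958276749], 0.044), (0.9, [0.47099998593330383, 0.052000001072883606], 0.044), (0.54, [0.5649999976158142, 0.11299999803304672], 0.017)]
```

View pics/c.png

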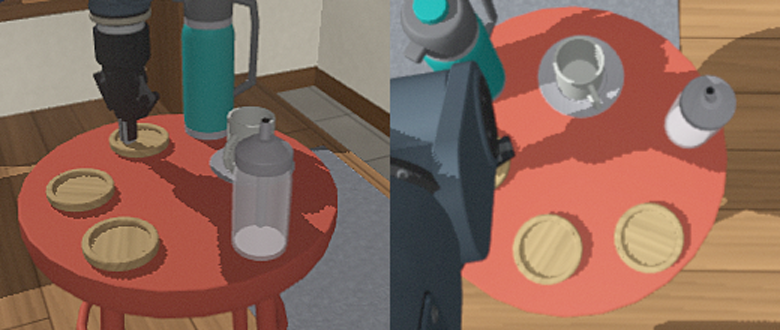

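The pictures show coaster 3 now at about (650,237) and coaster 2 at about (548,248), moved 46 mm and 38 mm and both flat. The tip is in coaster 1's recess. Next I press and drag it.

```bash
python3 -m pendant '[0,0,0.001,0,0,0,0, 0,0,0.0017,0,0,0,0, 0,0,0.002,0,0,0,0, 0,0,0.0023,0,0,0,0, 0,0,0.0026,0,0,0,0, 0,0,0.0026,0,0,0,0, 0,0,0.0026,0,0,0,0, 0,0,0.0026,0,0,0,0]'
python3 -c "
from h import *
F()"
```

```text
time_s: 12.22
ee_pos: [0.5667, 0.1478, 0.0802]
orientation: [[0.943, 0.333, 0.0], [0.333, -0.943, 0.0], [0.0, 0.0, -1.0]]
force: [-1.8, 0.1, 2.6]
gripper_width: 0.0002
finger_force: 1.3
[-0.58 -0.1   3.15] [0.5667 0.1478 0.0802]
```

```bash
python3 -m pendant '[-0.002,-0.0007,0.0002,0,0,0,0, -0.005,-0.0018,0.0002,0,0,0,0, -0.008,-0.0028,0.0002,0,0,0,0, -0.011,-0.0039,0.0002,0,0,0,0, -0.014,-0.0049,0.0002,0,0,0,0, -0.017,-0.006,0.0002,0,0,0,0, -0.02,-0.0071,0.0002,0,0,0,0, -0.022,-0.0078,0.0002,0,0,0,0]'
python3 -m pendant '[-0.003,-0.0011,0.0,0,0,0,0, -0.006,-0.0021,0.0,0,0,0,0, -0.009,-0.0032,0.0,0,0,0,0, -0.012,-0.0042,0.0,0,0,0,0, -0.015,-0.0053,0.0,0,0,0,0, -0.017,-0.006,0.0,0,0,0,0, -0.019,-0.0067,0.0,0,0,0,0, -0.02,-0.0071,0.0,0,0,0,0]'
python3 -c "
from h import *
F()"
```

```text
time_s: 13.08
ee_pos: [0.543, 0.1479, 0.08]
orientation: [[0.943, 0.333, 0.0], [0.333, -0.943, 0.0], [0.0, 0.0, -1.0]]
force: [1.9, 1.0, 5.1]
gripper_width: 0.0002
finger_force: 2.2
time_s: 13.75
ee_pos: [0.5217, 0.1479, 0.0799]
orientation: [[0.943, 0.333, -0.0], [0.333, -0.943, -0.0], [-0.0, -0.0, -1.0]]
force: [1.4, 0.6, 5.1]
gripper_width: -0.0002
finger_force: 2.7
[-0.07  0.48  7.14] [0.5214 0.1479 0.0799]
```

c2 looks grippiest: about 3.9 N at 5.4 N of press, and it held lateral load at rest. c3 is in between, so I'll re-check it with a small drag at the same press.

```bash
python3 -m pendant '[0,0,-0.03,0,0,0,0, -0.02,0.037,-0.03,0,0,0,0, -0.038,0.07,-0.03,0,0,0,0, -0.056,0.104,-0.03,0,0,0,0, -0.074,0.138,-0.03,0,0,0,0, -0.092,0.171,-0.03,0,0,0,0, -0.107,0.2,-0.03,0,0,0,0, -0.107,0.2,-0.02,0,0,0,0]'
python3 -m pendant '[0,0,0.008,0,0,0,0, 0,0,0.014,0,0,0,0, 0,0,0.018,0,0,0,0, 0,0,0.019,0,0,0,0, 0,0,0.0195,0,0,0,0, 0,0,0.02,0,0,0,0, 0,0,0.02,0,0,0,0, 0,0,0.02,0,0,0,0]'
python3 -c "
from h import *
F();print(coasters('top'))"
```

```text
time_s: 14.62
ee_pos: [0.487, -0.0805, 0.1004]
orientation: [[0.944, 0.33, 0.0], [0.33, -0.944, -0.0], [-0.0, 0.0, -1.0]]
force: [0.1, 0.1, -0.3]
gripper_width: -0.0001
finger_force: 0.0
time_s: 15.28
ee_pos: [0.488, -0.0757, 0.0802]
orientation: [[0.943, 0.334, 0.0], [0.334, -0.943, 0.0], [0.0, 0.0, -1.0]]
force: [-1.0, 1.2, 3.5]
gripper_width: 0.0001
finger_force: 1.9
[-0.18  1.82  4.14] [ 0.4881 -0.0761  0.0801]
[(0.66, [0.4699999988079071, 0.050999999046325684], 0.045)]
```

```bash
python3 -m pendant '[0.001,0.0004,0.0001,0,0,0,0, 0.002,0.0007,0.0002,0,0,0,0, 0.003,0.0011,0.0002,0,0,0,0, 0.004,0.0014,0.0002,0,0,0,0, 0.005,0.0018,0.0002,0,0,0,0, 0.006,0.0021,0.0002,0,0,0,0, 0.007,0.0025,0.0002,0,0,0,0, 0.008,0.0028,0.0002,0,0,0,0]'
python3 -c "
from h import *
F()"
python3 -m pendant '[-0.001,-0.0004,0,0,0,0,0, -0.002,-0.0007,0,0,0,0,0, -0.003,-0.0011,0,0,0,0,0, -0.004,-0.0014,0,0,0,0,0, -0.005,-0.0018,0,0,0,0,0, -0.006,-0.0021,0,0,0,0,0, -0.007,-0.0025,0,0,0,0,0, -0.008,-0.0028,0,0,0,0,0]'
python3 -c "
from h import *
F()"
```

```text
time_s: 16.25
ee_pos: [0.4961, -0.0764, 0.0799]
orientation: [[0.943, 0.333, -0.001], [0.333, -0.943, -0.0], [-0.001, -0.0, -1.0]]
force: [-3.7, -0.2, 8.8]
gripper_width: -0.0002
finger_force: 4.6
[-1.71  0.27  7.17] [ 0.4965 -0.0764  0.0799]
time_s: 17.12
ee_pos: [0.4885, -0.0766, 0.08]
orientation: [[0.943, 0.333, 0.002], [0.333, -0.943, -0.001], [0.002, 0.001, -1.0]]
force: [0.8, 0.3, 5.4]
gripper_width: 0.0001
finger_force: 2.7
[ 0.73 -0.12  6.44] [ 0.4882 -0.0766  0.08  ]
```

```bash
python3 -m pendant '[0,0,-0.03,0,0,0,0, 0.007,-0.035,-0.03,0,0,0,0, 0.014,-0.07,-0.03,0,0,0,0, 0.021,-0.105,-0.03,0,0,0,0, 0.026,-0.127,-0.03,0,0,0,0, 0.026,-0.127,-0.02,0,0,0,0, 0.026,-0.127,-0.008,0,0,0,0, 0.026,-0.127,-0.003,0,0,0,0]'
python3 -m pendant '[0,0,0.0010,0,0,0,0, 0,0,0.0015,0,0,0,0, 0,0,0.002,0,0,0,0, 0,0,0.0023,0,0,0,0, 0,0,0.0026,0,0,0,0, 0,0,0.0027,0,0,0,0, 0,0,0.0027,0,0,0,0, 0,0,0.0027,0,0,0,0]'
python3 -m pendant '[0.001,0.0004,0.0001,0,0,0,0, 0.002,0.0007,0.0001,0,0,0,0, 0.003,0.0011,0.0001,0,0,0,0, 0.004,0.0014,0.0001,0,0,0,0, 0.005,0.0018,0.0001,0,0,0,0, 0.006,0.0021,0.0001,0,0,0,0, 0.007,0.0025,0.0001,0,0,0,0, 0.008,0.0028,0.0001,0,0,0,0]'
python3 -c "
from h import *
F()"
python3 -m pendant '[-0.001,-0.0004,0,0,0,0,0, -0.002,-0.0007,0,0,0,0,0, -0.003,-0.0011,0,0,0,0,0, -0.004,-0.0014,0,0,0,0,0, -0.005,-0.0018,0,0,0,0,0, -0.006,-0.0021,0,0,0,0,0, -0.007,-0.0025,0,0,0,0,0, -0.008,-0.0028,0,0,0,0,0]'
python3 -c "
from h import *
F()"
```

```text
time_s: 17.98
ee_pos: [0.4694, 0.0521, 0.0813]
orientation: [[0.943, 0.334, -0.002], [0.334, -0.943, -0.0], [-0.002, -0.0, -1.0]]
force: [-0.6, -0.1, -0.6]
gripper_width: 0.0002
finger_force: 0.0
time_s: 18.65
ee_pos: [0.4702, 0.052, 0.0802]
orientation: [[0.943, 0.333, 0.0], [0.333, -0.943, -0.0], [0.0, 0.0, -1.0]]
force: [0.0, -1.7, 3.4]
gripper_width: -0.0001
finger_force: 1.2
time_s: 19.32
ee_pos: [0.4776, 0.0522, 0.0799]
orientation: [[0.943, 0.333, -0.003], [0.333, -0.943, 0.0], [-0.003, -0.001, -1.0]]
force: [-5.3, -0.1, 8.3]
gripper_width: 0.0003
finger_force: 4.3
[-4.67  0.38  7.12] [0.478  0.0522 0.0799]
time_s: 20.18
ee_pos: [0.4703, 0.0521, 0.08]
orientation: [[0.943, 0.333, 0.001], [0.333, -0.943, 0.0], [0.001, 0.0, -1.0]]
force: [3.6, -0.6, 5.0]
gripper_width: 0.0
finger_force: 2.6
[ 2.82 -0.24  5.93] [0.4702 0.0521 0.08  ]
```

The test is clear: c2 drags at roughly 0.55–0.6 of the load, against about 0.2 for c3 and c1. c2 is the grippy one, so I raise the arm, open the fingers and measure the mug.

```bash
python3 -m pendant '[0,0,-0.03,0,0,0,0, 0,0,-0.07,0,0,0,0.5, 0,0,-0.11,0,0,0,1, 0,0,-0.13,0,0,0,1, 0.01,0.005,-0.13,0,0,0,1, 0.01,0.005,-0.13,0,0,0,1, 0.01,0.005,-0.13,0,0,0,1, 0.01,0.005,-0.13,0,0,0,1]'
python3 - <<'E'
from h import *
print(get_obs()['ee_pos'],get_obs()['time_s'])
for c in('top','side'):
    s=look(c,'m_'+c+'.png')
    for n in('mug_mid','saucer','coaster_2','flask','sugar'):
        print(c,n,[(round(d['p'],2),np.round(d['xyz'],3).tolist()) for d in spot_point(c,n)][:3])
    print(coasters(c))
a=cv2.imread('pics/m_top.png')[90:210,190:350];b=cv2.imread('pics/m_side.png')[150:270,230:390]
cv2.imwrite('pics/d.png',cv2.resize(np.hstack([a,b]),(800,300),interpolation=2))
E
```

```text
time_s: 21.05
ee_pos: [0.4799, 0.0507, 0.2086]
orientation: [[0.943, 0.333, -0.003], [0.333, -0.943, -0.0], [-0.003, -0.001, -1.0]]
force: [-0.5, -0.2, 0.4]
gripper_width: 0.0835
finger_force: 0.0
[0.47994612 0.05069148 0.20860264] 21.05
top mug_mid [(0.67, [0.697, 0.018, 0.046])]
top saucer [(0.71, [0.702, 0.014, -0.0])]
top coaster_2 [(0.95, [0.487, -0.076, -0.003])]
top flask [(0.9, [0.696, 0.153, -0.002])]
top sugar [(0.64, [0.632, -0.134, 0.001])]
[(0.79, [0.4860000014305115, -0.08399999886751175], 0.046), (0.52, [0.7049999833106995, 0.017000000923871994], 0.053)]
side mug_mid [(0.74, [0.695, 0.019, 0.041])]
side saucer []
side coaster_2 [(0.94, [0.482, -0.077, 0.0]), (0.93, [0.475, 0.054, -0.002]), (0.88, [0.533, 0.145, 0.001])]
side flask [(0.88, [0.696, 0.152, 0.002]), (0.73, [0.596, 0.028, -0.001])]
side sugar [(0.81, [0.636, -0.129, -0.001])]
[(0.9, [0.4860000014305115, -0.08299999684095383], 0.05), (0.8, [0.5360000133514404, 0.1459999978542328], 0.055), (0.78, [0.47699999809265137, 0.04699999839067459], 0.05)]
```

View pics/d.png

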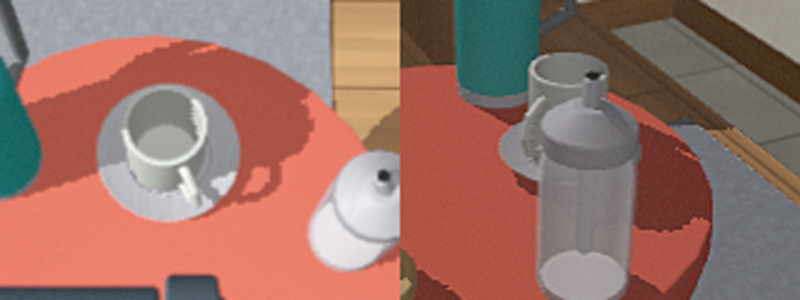

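The top crop shows the mug rim centred at crop (164,127). The handle runs from (183,172) to (197,203), toward the robot and slightly right.

```bash
python3 - <<'E'
from h import *
s=look('top')
f=lambda u,v,z:unproj(s,(u/2.5+190,v/2.5+90),z).round(4)
c=f(164.5,127,.084);print('rim',c)
for z in(.05,.06,.07):
  p=f(192,180,z);print(z,p,np.degrees(np.arctan2(p[1]-c[1],p[0]-c[0])))
print('saucer',f(168,152,.012), togo([0.696,0.0165,0.2086]))
E
```

```text
rim [0.6942 0.0137 0.084 ]
0.05 [ 0.6643 -0.007   0.05  ] -145.30484646876607
0.06 [ 0.6615 -0.0069  0.06  ] -147.79032661713597
0.07 [ 0.6586 -0.0067  0.07  ] -150.1858372622014
saucer [0.6984 0.012  0.012 ] [0.19117593 0.10383627 0.00129002]
```

```bash
python3 -m pendant '[0.032,0.017,0,0,0,0,1, 0.064,0.035,0,0,0,0,1, 0.096,0.052,0,0,0,0,1, 0.128,0.07,0,0,0,0,1, 0.16,0.087,0,0,0,0,1, 0.185,0.1,0,0,0,0,1, 0.191,0.104,0,0,0,0,1, 0.191,0.104,0,0,0,0,1]' 30
python3 -m pendant '[0,0,0.015,0,0,0,1, 0,0,0.035,0,0,0,1, 0,0,0.055,0,0,0,1, 0,0,0.07,0,0,0,1, 0,0,0.085,0,0,0,1, 0,0,0.095,0,0,0,1, 0,0,0.1,0,0,0,1, 0,0,0.1,0,0,0,1]'
python3 - <<'E'
from h import *
a=look('side');print(togo([0.696,0.016,0.108]))
cv2.imwrite('pics/e.png',cv2.resize(a['color'][110:270,210:410,::-1],(600,480),interpolation=2))
E
```

```text
time_s: 22.57
ee_pos: [0.6968, 0.0158, 0.209]
orientation: [[0.943, 0.333, -0.0], [0.333, -0.943, -0.0], [-0.0, -0.0, -1.0]]
force: [-0.9, -0.7, -0.2]
gripper_width: 0.0854
finger_force: 0.0
time_s: 23.23
ee_pos: [0.6954, 0.0164, 0.1089]
orientation: [[0.943, 0.333, -0.001], [0.333, -0.943, 0.0], [-0.001, -0.001, -1.0]]
force: [-0.5, -0.1, 0.3]
gripper_width: 0.0857
finger_force: 0.0
[-4.88225335e-06  3.36681396e-04  1.92943496e-03]
```

View pics/e.png

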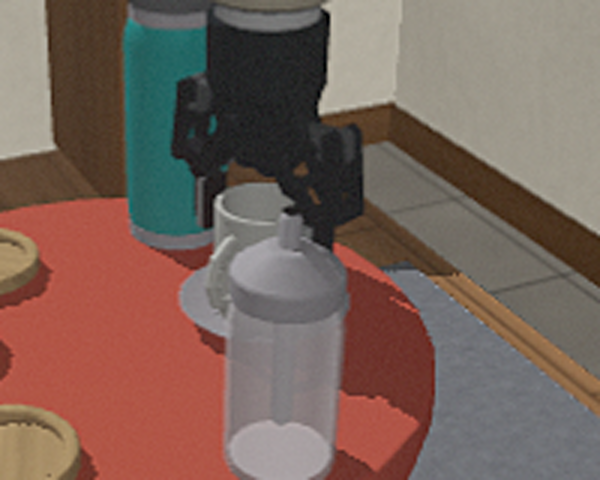

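The open fingers straddle the mug and are clear of the flask and sugar. Closing.

```bash
python3 -m pendant '[0,0,0.002,0,0,0,0.8, 0,0,0.002,0,0,0,0.7, 0,0,0.002,0,0,0,0.6, 0,0,0.002,0,0,0,0.6, 0,0,0.002,0,0,0,0.5, 0,0,0.002,0,0,0,0.5, 0,0,0.002,0,0,0,0.5, 0,0,0.002,0,0,0,0.5]' 35
```

```text
time_s: 23.95
ee_pos: [0.6963, 0.0163, 0.1089]
orientation: [[0.943, 0.333, 0.002], [0.333, -0.943, 0.0], [0.001, 0.0, -1.0]]
force: [-0.4, 0.5, 6.3]
gripper_width: 0.0612
finger_force: 39.0
```

```bash
python3 -m pendant '[0,0,-0.003,0,0,0,0.5, 0,0,-0.01,0,0,0,0.5, 0,0,-0.02,0,0,0,0.5, 0,0,-0.03,0,0,0,0.5, 0,0,-0.04,0,0,0,0.5, 0,0,-0.05,0,0,0,0.5, 0,0,-0.055,0,0,0,0.5, 0,0,-0.06,0,0,0,0.5]'
python3 - <<'E'
from h import *
a=look('side');t=look('top');o=get_obs();print(o['ee_pos'],o['force'],o['finger_force'],o['gripper_width'])
print([(round(d['p'],2),np.round(d['xyz'],3).tolist()) for d in spot_point('side','mug_mid')])
print(coasters('top'));print([(round(d['p'],2),np.round(d['xyz'],3).tolist()) for d in spot_point('top','saucer')])
cv2.imwrite('pics/f.png',cv2.resize(np.hstack([x['color'][100:320,130:390,::-1] for x in (a,t)]),(780,330),interpolation=2))
E
```

```text
time_s: 24.62
ee_pos: [0.696, 0.0163, 0.169]
orientation: [[0.943, 0.333, 0.001], [0.333, -0.943, -0.0], [0.001, 0.0, -1.0]]
force: [0.5, -0.4, -1.7]
gripper_width: 0.0615
finger_force: 38.7
[0.69613874 0.01628487 0.16886851] [ 1.29229844  0.38791316 -3.32853015] 38.685656413435936 0.061083704965399846
[(0.7, [0.695, 0.017, 0.103])]
[]
[]
```

View pics/f.png

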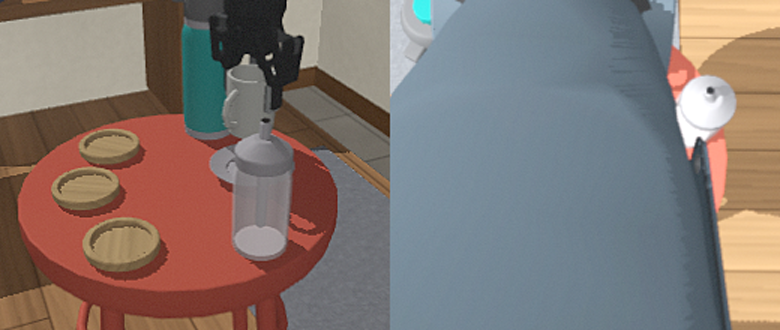

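The mug is lifted upright and the saucer stayed in place. c2 is at about (86,188) in the left panel. Next I re-measure coaster 2.

```bash
python3 - <<'E'
from h import *
for k in range(2):
    print(coasters('side'),[(round(d['p'],2),np.round(d['xyz'],3).tolist()) for d in spot_point('side','coaster_2')])
print(togo([0.473,0.052,0.1689]))
E
```

```text
[(0.95, [0.5360000133514404, 0.1420000046491623], 0.051), (0.81, [0.47699999809265137, 0.04699999839067459], 0.05), (0.7, [0.48500001430511475, -0.0820000022649765], 0.05)] [(0.95, [0.476, 0.052, -0.0]), (0.89, [0.486, -0.074, -0.001]), (0.78, [0.536, 0.148, 0.001])]
[(0.97, [0.5360000133514404, 0.1420000046491623], 0.054), (0.96, [0.4860000014305115, -0.08100000023841858], 0.05), (0.71, [0.4779999852180481, 0.04699999839067459], 0.053)] [(0.79, [0.536, 0.148, 0.0]), (0.75, [0.477, 0.054, 0.005]), (0.69, [0.484, -0.075, -0.001])]
[-0.19819769 -0.10795979 -0.00114737]
```

```bash
python3 -m pendant '[-0.008,-0.004,0,0,0,0,0.5, -0.022,-0.012,0,0,0,0,0.5, -0.042,-0.023,0,0,0,0,0.5, -0.064,-0.035,0,0,0,0,0.5, -0.086,-0.047,0,0,0,0,0.5, -0.108,-0.059,0,0,0,0,0.5, -0.13,-0.071,0,0,0,0,0.5, -0.15,-0.082,0,0,0,0,0.5]'
python3 -m pendant '[-0.018,-0.01,0,0,0,0,0.5, -0.032,-0.018,0,0,0,0,0.5, -0.041,-0.023,0,0,0,0,0.5, -0.0443,-0.0245,0,0,0,0,0.5, -0.0443,-0.0245,0.01,0,0,0,0.5, -0.0443,-0.0245,0.022,0,0,0,0.5, -0.0443,-0.0245,0.03,0,0,0,0.5, -0.0443,-0.0245,0.033,0,0,0,0.5]'
python3 - <<'E'
from h import *
a=look('side');print(togo([0.4775,0.052,0.113]))
print([(round(d['p'],2),np.round(d['xyz'],3).tolist()) for d in spot_point('side','mug_mid')],[(round(d['p'],2),np.round(d['xyz'],3).tolist()) for d in spot_point('side','coaster_2')])
cv2.imwrite('pics/g.png',cv2.resize(a['color'][130:280,120:320,::-1],(800,600),interpolation=2))
E
```

```text
time_s: 25.88
ee_pos: [0.5257, 0.0438, 0.168]
orientation: [[0.943, 0.333, 0.0], [0.333, -0.943, 0.0], [0.0, 0.0, -1.0]]
force: [0.8, -0.4, -2.3]
gripper_width: 0.0614
finger_force: 38.7
time_s: 26.55
ee_pos: [0.4773, 0.0518, 0.1333]
orientation: [[0.943, 0.333, -0.002], [0.333, -0.943, -0.0], [-0.002, -0.001, -1.0]]
force: [-0.6, -1.3, -2.4]
gripper_width: 0.0616
finger_force: 38.7
[ 4.09393336e-04 -5.83885338e-05  2.04107248e-02]
[(0.85, [0.475, 0.054, 0.069])] [(0.95, [0.48, -0.077, 0.0]), (0.85, [0.537, 0.147, -0.001]), (0.64, [0.477, 0.054, 0.003])]
```

View pics/g.png

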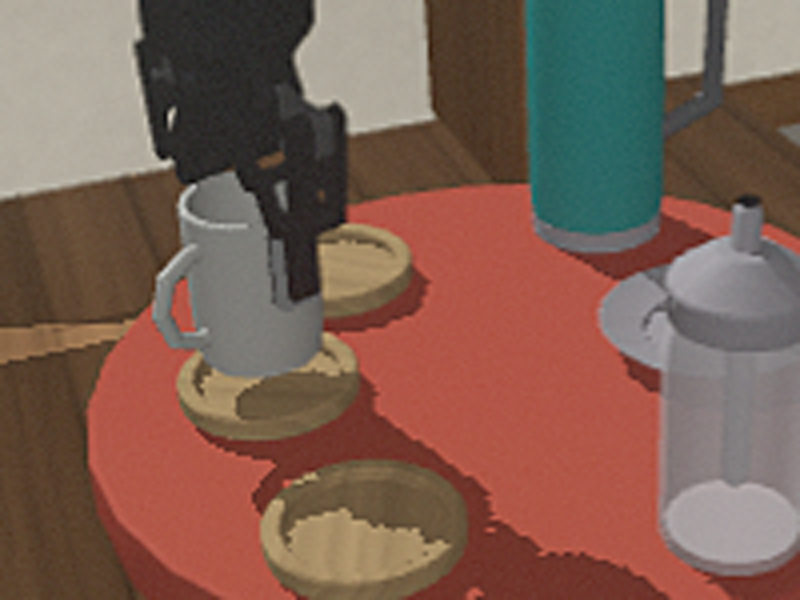

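The mug hangs upright over coaster 2, with its foot centred near crop (264,355) and the coaster at (268,385). I'll check this against the projection.

```bash
python3 - <<'E'
from h import *
s=look('side')
K=np.array([[s['fx'],0,s['cx']],[0,s['fy'],s['cy']],[0,0,1]])
p=np.array([[.4775,.052,.0285],[.4775,.052,.014],[.4825,.052,.014],[.4775,.057,.014],[.4775,.052,.084+.0245]])
q=cv2.projectPoints(p,np.array(s['rvec'],float),np.array(s['tvec'],float),K,np.array([s['k1'],0,0,0.]))[0][:,0]
print((q-[120,130])*4)
E
```

```text
[[263.27489726 344.25786312]
 [266.26896733 369.74075751]
 [276.30767296 367.51181195]
 [263.76097533 364.66801602]
 [245.96406117 195.14733257]]
```

```bash
python3 -m pendant '[0.001,0,0.003,0,0,0,0.5, 0.001,0,0.007,0,0,0,0.5, 0.001,0,0.011,0,0,0,0.5, 0.001,0,0.014,0,0,0,0.5, 0.001,0,0.0165,0,0,0,0.5, 0.001,0,0.018,0,0,0,0.5, 0.001,0,0.019,0,0,0,0.5, 0.001,0,0.019,0,0,0,0.5]'
python3 -m pendant '[0,0,0.0003,0,0,0,0.5, 0,0,0.0006,0,0,0,0.5, 0,0,0.0009,0,0,0,0.5, 0,0,0.0012,0,0,0,0.5, 0,0,0.0014,0,0,0,0.5, 0,0,0.0014,0,0,0,0.5, 0,0,0.0014,0,0,0,0.5, 0,0,0.0014,0,0,0,0.5]'
```

```text
time_s: 27.42
ee_pos: [0.4781, 0.0523, 0.1157]
orientation: [[0.943, 0.333, -0.0], [0.333, -0.943, -0.0], [-0.0, -0.0, -1.0]]
force: [0.6, -0.0, -2.4]
gripper_width: 0.0616
finger_force: 38.7
time_s: 28.08
ee_pos: [0.4781, 0.0523, 0.1145]
orientation: [[0.943, 0.333, 0.0], [0.333, -0.943, 0.0], [0.0, 0.0, -1.0]]
force: [0.5, -0.2, -2.0]
gripper_width: 0.0614
finger_force: 38.7
```

Still carrying the full weight, so lower a little more.

```bash
python3 -m pendant '[0,0,0.0003,0,0,0,0.5, 0,0,0.0006,0,0,0,0.5, 0,0,0.0009,0,0,0,0.5, 0,0,0.0012,0,0,0,0.5, 0,0,0.0013,0,0,0,0.5, 0,0,0.0013,0,0,0,0.5, 0,0,0.0013,0,0,0,0.5, 0,0,0.0013,0,0,0,0.5]'
```

```text
time_s: 28.75
ee_pos: [0.4782, 0.0522, 0.1132]
orientation: [[0.943, 0.333, 0.0], [0.333, -0.943, -0.0], [0.0, 0.0, -1.0]]
force: [-0.3, -0.0, -2.0]
gripper_width: 0.0616
finger_force: 38.7
```

```bash
python3 -m pendant '[0,0,0.0002,0,0,0,0.5, 0,0,0.0004,0,0,0,0.5, 0,0,0.0005,0,0,0,0.5, 0,0,0.0006,0,0,0,0.5, 0,0,0.0006,0,0,0,0.5, 0,0,0.0006,0,0,0,0.5, 0,0,0.0006,0,0,0,0.5, 0,0,0.0006,0,0,0,0.5]'
```

```text
time_s: 29.42
ee_pos: [0.4782, 0.0523, 0.1126]
orientation: [[0.943, 0.333, 0.0], [0.333, -0.943, 0.0], [0.0, -0.0, -1.0]]
force: [0.1, -0.3, -2.0]
gripper_width: 0.0612
finger_force: 38.7
```

```bash
python3 -m pendant '[0,0,0.0002,0,0,0,0.5, 0,0,0.0004,0,0,0,0.5, 0,0,0.0005,0,0,0,0.5, 0,0,0.0006,0,0,0,0.5, 0,0,0.0006,0,0,0,0.5, 0,0,0.0006,0,0,0,0.5, 0,0,0.0006,0,0,0,0.5, 0,0,0.0006,0,0,0,0.5]'
```

```text
time_s: 30.08
ee_pos: [0.4783, 0.0523, 0.1121]
orientation: [[0.943, 0.333, 0.0], [0.333, -0.943, 0.0], [0.0, 0.0, -1.0]]
force: [-0.6, -0.8, 4.6]
gripper_width: 0.0618
finger_force: 39.1
```

Contact. Open the fingers and rise.

```bash
python3 -m pendant '[0,0,-0.0003,0,0,0,0.72, 0,0,-0.0003,0,0,0,0.76, 0,0,-0.0003,0,0,0,0.85, 0,0,-0.0003,0,0,0,1, 0,0,-0.0003,0,0,0,1, 0,0,-0.0003,0,0,0,1, 0,0,-0.0003,0,0,0,1, 0,0,-0.0003,0,0,0,1]' 20
python3 -m pendant '[0,0,-0.005,0,0,0,1, 0,0,-0.015,0,0,0,1, 0,0,-0.03,0,0,0,1, 0,0,-0.05,0,0,0,1, 0,0,-0.08,0,0,0,1, 0,0,-0.11,0,0,0,1, 0,0,-0.14,0,0,0,1, 0,0,-0.15,0,0,0,1]'
python3 -m pendant '[-0.03,0.03,0,0,0,0,1, -0.055,0.055,0,0,0,0,1, -0.08,0.08,0,0,0,0,1, -0.105,0.105,0,0,0,0,1, -0.125,0.125,0,0,0,0,1, -0.125,0.15,0,0,0,0,1, -0.125,0.17,0,0,0,0,1, -0.125,0.17,0,0,0,0,1]'
python3 - <<'E'
from h import *
a=look('side');t=look('top');
for c in('side','top'):print([(n,[(round(d['p'],2),np.round(d['xyz'],3).tolist()) for d in spot_point(c,n)][:3]) for n in('mug_mid','coaster_1','saucer','flask','sugar')])
cv2.imwrite('pics/i.png',cv2.resize(np.hstack([x['color'][100:320,130:390,::-1] for x in (a,t)]),(780,330),interpolation=2))
E
```

```text
time_s: 30.75
ee_pos: [0.4781, 0.0523, 0.1123]
orientation: [[0.943, 0.333, -0.0], [0.333, -0.943, 0.0], [-0.0, -0.0, -1.0]]
force: [0.5, -0.8, 0.0]
gripper_width: 0.0856
finger_force: 0.0
time_s: 31.42
ee_pos: [0.4791, 0.0523, 0.2671]
orientation: [[0.943, 0.333, 0.006], [0.333, -0.943, 0.0], [0.006, 0.002, -1.0]]
force: [0.6, -0.4, 0.3]
gripper_width: 0.0855
finger_force: 0.0
time_s: 32.08
ee_pos: [0.4176, -0.1523, 0.2629]
orientation: [[0.944, 0.331, 0.002], [0.331, -0.944, -0.001], [0.001, 0.002, -1.0]]
force: [-0.1, 1.1, 0.1]
gripper_width: 0.0853
finger_force: 0.0
[('mug_mid', [(0.64, [0.474, 0.056, 0.046])]), ('coaster_1', [(0.87, [0.486, -0.076, -0.001]), (0.77, [0.476, 0.053, 0.001]), (0.69, [0.634, -0.132, 0.003])]), ('saucer', [(0.53, [0.693, 0.014, -0.002])]), ('flask', [(0.62, [0.694, 0.152, 0.0])]), ('sugar', [(0.75, [0.638, -0.13, 0.001]), (0.43, [0.538, 0.15, 0.001])])]
[('mug_mid', [(0.91, [0.477, 0.06, 0.048])]), ('coaster_1', [(0.9, [0.477, 0.052, -0.001]), (0.86, [0.484, -0.078, -0.004]), (0.61, [0.538, 0.144, 0.008])]), ('saucer', [(0.65, [0.7, 0.014, 0.0])]), ('flask', [(0.65, [0.698, 0.154, -0.001])]), ('sugar', [])]
```

View pics/i.png

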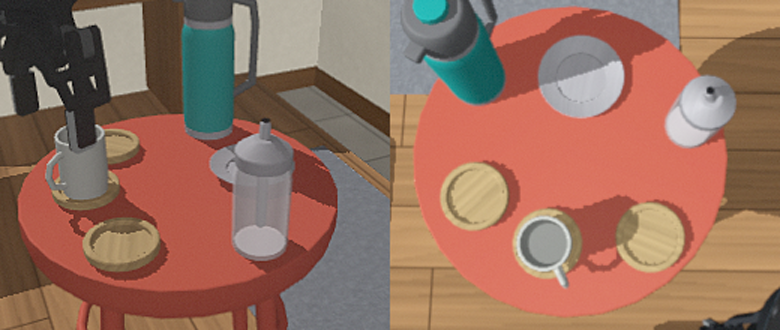

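The mug stands on coaster 2, and the saucer, flask and sugar are where they were. I'll check that it is seated flat in the recess by projecting the expected circles.

```bash
python3 - <<'E'
from h import *
out=[]
for c in('side','top'):
    s=look(c);im=s['color'][:,:,::-1].copy();im=cv2.resize(im,None,fx=5,fy=5,interpolation=2)
    K=np.array([[s['fx'],0,s['cx']],[0,s['fy'],s['cy']],[0,0,1]])
    a=np.linspace(0,6.283,90)
    def circ(x,y,z,r,col):
        p=np.c_[x+r*np.cos(a),y+r*np.sin(a),0*a+z]
        q=cv2.projectPoints(p,np.array(s['rvec'],float),np.array(s['tvec'],float),K,np.array([s['k1'],0,0,0.]))[0][:,0]
        cv2.polylines(im,[np.int32(q*5+2)],True,col,1)
        return q.mean(0)
    circ(.477,.052,.014,.044,(255,0,0))
    m=circ(.478,.0525,.088,.031,(0,255,0));circ(.478,.0525,.008,.029,(0,0,255))
    m=circ(.478,.0525,.05,.031,(0,255,0)) if 0 else m
    u,v=int(m[0]*5),int(m[1]*5)+40
    out.append(im[v-200:v+200,u-200:u+200])
cv2.imwrite('pics/j.png',np.hstack(out))
E
```

```text
(no output)
```

View pics/j.png

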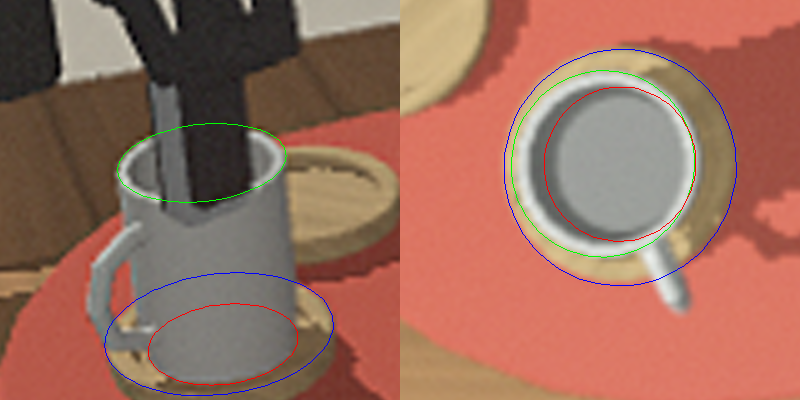

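The predicted outlines match both views: the mug is seated upright in coaster 2's recess, so I hand the job in.

```bash
python3 -c "
from station import *
print(close_job())"
```

```text
the job is handed in; nothing more can be done
None
```

I dragged all three coasters about 4 cm each; coaster 2, the one nearest the robot, clearly grips best. The mug now stands upright in its recess, nothing else was disturbed, and the job was handed in at about 33 s.

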